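Release a gear arbor from its quick-change spindle

TASK

The gear on the spindle has been measured. Pull the spindle's sprung collar back towards its housing until it catches and stays back, which unlocks the arbor carrying the gear; then draw the arbor straight out of the spindle and lay it down flat inside the empty tray, without letting it drop. Leave the other things on the bench where they are.

Things in the scene. Friction and masses are not known exactly. Their poses are not given: they have to be found in the camera images.
- spindle_mouth (a point): Centre of the mouth of the spindle's bore (23.5 mm diameter), on the spindle axis, 75 mm above the bench; fixed during a run. x is level and points straight out of the spindle, the way the arbor comes out; z is up. The bore lies in a steel nose, 34 mm in diameter, that stands out 63 mm from the white housing.
- housing_top (a point): Centre of the top of the spindle's white housing: 75 mm long, 82 mm wide, top 102 mm above the bench; its middle is 100 mm behind the mouth. Same axes as spindle_mouth. Its grey foot plate, 150 x 100 mm and 14 mm high, reaches forward to below the mouth.
- collar_face (a point): Centre of the front face of the dark steel collar that slides on the nose; axes as spindle_mouth. Ribbed barrel 54 mm in diameter; at its front a flange 72 mm in diameter, 8 mm thick, its front face 4 mm behind the mouth when home. The flange reaches 36 mm from the axis, the arbor before it only 13 mm: fingertips can push or hook the bare face above or beside the arbor.
- collar (a joint): How far the collar is pulled back (towards the housing, -x of spindle_mouth), m: 0 home, 0.014 against its stop. Its spring pulls it home with 3 N there, 6 N fully back. While it is home a lock pin inside holds the arbor. Pulled back 11 mm or more, the pin drops out of the arbor's groove: the collar then catches and stays back at about 8 to 10 mm when let go, and the arbor is free to be drawn out.
- arbor_grip (a point): Middle of the arbor's grip, on its axis: smooth steel, 26 mm diameter, 45 mm long. x runs along the arbor to the gear; it may be turned anyhow about x. Loose, 0.15 to 0.3 kg. Behind the grip its shank, 22 mm diameter, 40 mm long, fits loosely in the bore. This point is about 23 mm in front of the mouth when home; beyond 63 mm the shank is clear of the bore.
- gear (a point): Centre of the brass gear on the arbor, 50 mm in diameter, 10 mm thick, 27 mm in front of arbor_grip. The balance point of the arbor lies a few mm from arbor_grip.
- arbor_tail (a point): Centre of the shank's rear end face, 62 mm behind arbor_grip.
- arbor_nose (a point): Outer end of the nut beyond the gear, 40 mm in front of arbor_grip.
- tray_in (a point): Centre of the inner floor of the open aluminium tray, 210 x 150 mm outside (x is its long side, z up), 24 mm high, walls and floor 4 to 5 mm thick; fixed during a run.
- test_block: Steel disc, 60 mm in diameter, 14 mm high, lying on the bench; origin at the centre of its underside. To be left alone.
- spare_gear: Loose brass gear lying flat, 54 mm in diameter, 16 mm high with its hub; origin at the centre of its underside. To be left alone.
- loupe: Grey eyepiece loupe, 42 mm in diameter, 40 mm high, standing; origin at the centre of its underside. To be left alone.
There are look-alikes about, which are no part of the job. There is more than one size of the part that bears spindle_mouth; the job needs the largest.

How it is judged:
By the outcome, as a careful person would: the job done as asked, in the order asked, and still so for the second after the job is handed in, with the robot touching nothing.
It also fails if it takes over 58 s, if anything falls off the work surface, if the arm or the gripper's body presses on something with over 40 N, if the wrist force passes 120 N, or if a joint passes its speed limit or range.

ROBOT

A 6-joint arm with a two-finger parallel gripper is mounted at the origin on the work surface. World frame = base frame: x ahead of the robot, y to its left, z up, the work surface at z = 0. Lengths are in mm, angles in rad, forces in N, time in s.
With the tool pointing down it reaches from about 350 to 775 mm from the base axis. Payload 7.3 kg.
Tool frame: the origin (TCP) lies on the centre line of the jaws, within the pads' length; the fingertips stand 22 mm ahead of it and the grasp point (between the pads) lies 3 mm ahead of it; z points along the fingers, y is the direction in which the jaws open and shut (so a half turn about z gives the same grasp; the last joint's range is limited). The gripper opens to 92 mm and grips with 3 to 60 N. Pads are 19 mm wide; open, the fingers measure 130 mm over their backs; the gripper's body (75 mm by 190 mm) begins 47 mm behind the grasp point.
Start: joints at [1.118, 0.342, 1.524, -0, 1.275, -0.146], TCP at [158.539, 500.508, 248.741] pointing down, gripper open.
Joint ranges: [-2.53, 2.53], [-0.77, 2.02], [0.04, 2.7], [-1, 4.14], [0.28, 2.66], [-3.11, 3.11]. Speed limits (rad/s): [2.57, 2.57, 3.14, 3.14, 3.14, 3.14].

INTERFACE

Orientations are given as [roll, pitch, yaw] about the fixed x, y, z axes, in that order (R = Rz(yaw) Ry(pitch) Rx(roll)).
In Python, from plant import get_obs, capture, close_job gives the robot as it stands.
- The arm moves only by the tool carry_out, never from a script. Its arguments are lists of equal length, an entry for each row: "xyz": the shift along the tool's x, y, z scaled (see below), a list of three; "dr": the turn, a rotation vector about the tool's x, y, z scaled (see below), a list of three. A call has 1 to 8 rows; each row shifts and turns the commanded pose from where the row before left it, along the tool's axes as they then stand; what a row does not reach is not made up. The controller multiplies each number of a shift by 0.06 m and each number of a turn by 8 degrees. A row lasts 1/8 s, in which the tool goes at most 62.5 mm and 10.7 degrees, less where a joint would pass 70% of its speed; a pose out of reach is approached as far as the arm can. A call with a number of a shift or a turn outside -1 to 1 is refused whole. A call with a gripper value outside its range is refused whole. "gripper" is the gripper's target within -1 to 1 (fully open at 1, half-way at 0, shut at -1), set as the call begins (left out, the last holds). The fingers move at their own pace and stop on an object; the grip force is fixed at half the most. Time passes only in rows, so rows that do not move let the fingers close. It gives the time, the measured TCP pose, the force and the opening at its end, in the units of the state.
- get_obs(): the state, without advancing time (a new reading comes with each control period).
- capture(name): name is "scene" or "top" or "wrist"; returns a dict with "image" (400x640x3 uint8, blue, green, red), "fx", "fy", "cx", "cy" (pixels), "pose" (4x4, takes a point from camera to world coordinates). Camera axes: x right, y up, looking along -z (the intrinsics and any distortion apply to the point x, -y, -z); pixel columns grow to the right and rows downward; lengths in mm; the calibration is good to about 2 mm. A picture is of the moment at which its call begins. There is no depth.
- close_job(): hands the job in, once; it reports no verdict.
The state is a dict: "time": time; "joint_positions": joint angles; "dq": joint speeds; "tau": joint torques, N m; "tool_pos": TCP position; "tcp_rot": TCP orientation; "contact_force": force on the tool from outside, world axes, zero at the start; "moment": the same for the moment, N m; "grip_width": finger opening in mm.
Only numpy, scipy, OpenCV 4.12 (cv2) and the standard library are available. Lean on these libraries where they do the work, as an engineer would, in place of code of your own. Each camera call takes 0.05 s, during which the arm holds its last target.

## Working session

There is one attempt and no reset: what is moved stays moved. The work goes in short steps, Python scripts to look and compute and a tool call to move; the robot and the scene stay as the last step left them, time stands still between calls to the robot, and variables do not carry over. Pictures are saved under pics/ and viewed, and the job is handed in when it is done.

Besides the shell and the picture viewer there is one more tool, called after "Request:" as name(argument=value, ...) on one line, values as JSON. carry_out: Moves the arm, as the interface text tells. Shifts and turns lie within -1 to 1; 1 stands for 0.06 m of shift or 8 degrees of turn. Its arguments: {"type":"object","properties":{"xyz":{"type":"array"},"dr":{"type":"array"},"gripper":{"type":"number"}},"required":["xyz","dr"]}

```bash
ls; mkdir -p pics; cat > h.py <<'E'
import numpy as np, cv2, pickle
from plant import get_obs, capture
def snap(name, tag):
    c=capture(name); cv2.imwrite(f'pics/{tag}.png',c['image']); pickle.dump(c,open(f'pics/{tag}.pkl','wb')); return c
def load(tag): return pickle.load(open(f'pics/{tag}.pkl','rb'))
def ray(c,u,v):
    P=np.array(c['pose']); d=np.array([(u-c['cx'])/c['fx'],-(v-c['cy'])/c['fy'],-1.0])
    return P[:3,3],P[:3,:3]@d
def onz(c,u,v,z):
    o,d=ray(c,u,v); return o+d*(z-o[2])/d[2]
def proj(c,p):
    P=np.array(c['pose']); q=P[:3,:3].T@(np.array(p)-P[:3,3]); return np.array([c['cx']+c['fx']*q[0]/-q[2], c['cy']-c['fy']*q[1]/-q[2]])
def tri(obs):
    A=np.zeros((3,3));b=np.zeros(3)
    for c,u,v in obs:
        o,d=ray(c,u,v); d=d/np.linalg.norm(d); M=np.eye(3)-np.outer(d,d); A+=M;b+=M@o
    return np.linalg.solve(A,b)
def crop(tag,x0,y0,x1,y1,k,out):
    im=cv2.imread(f'pics/{tag}.png')[y0:y1,x0:x1]; cv2.imwrite(f'pics/{out}.png',cv2.resize(im,None,fx=k,fy=k,interpolation=cv2.INTER_CUBIC))
E
python3 - <<'E'
from h import *
for n in ['scene','top','wrist']:
    c=snap(n,n+'0'); print(n,[c[k] for k in ('fx','fy','cx','cy')],np.round(c['pose'],3).tolist(),[k for k in c])
print(get_obs())
E
```

```text
pics
scene [376.09202035377734, 376.09202035377734, 319.59312910901684, 197.68040649779343] [[0.846, -0.378, 0.375, 879.632], [0.533, 0.595, -0.602, -503.01], [0.004, 0.71, 0.705, 634.064], [0.0, 0.0, 0.0, 1.0]] ['image', 'fx', 'fy', 'cx', 'cy', 'pose']
top [428.1733667303995, 428.1733667303995, 319.5038623155779, 201.71149088920285] [[-0.027, 0.997, -0.073, 518.129], [-1.0, -0.027, 0.003, -24.238], [0.001, 0.073, 0.997, 978.193], [0.0, 0.0, 0.0, 1.0]] ['image', 'fx', 'fy', 'cx', 'cy', 'pose']
wrist [314.2489686408917, 314.2489686408917, 320.5805172497914, 192.1212805036147] [[0.301, -0.916, -0.266, 86.079], [0.954, 0.289, 0.086, 523.171], [-0.002, -0.279, 0.96, 384.616], [0.0, 0.0, 0.0, 1.0]] ['image', 'fx', 'fy', 'cx', 'cy', 'pose']
{'time': 0.15, 'joint_positions': array([ 1.11798772e+00,  3.42568911e-01,  1.52479491e+00, -3.73472508e-05,
        1.27539316e+00, -1.46001453e-01]), 'dq': array([ 0.00114617, -0.00115284, -0.00207778,  0.00094058, -0.00095998,
        0.00041122]), 'tau': array([ 1.80383096e-03, -4.31471086e+01, -2.44354266e+01,  7.18209101e-02,
        5.35445928e-02, -5.56106431e-05]), 'tool_pos': array([158.4251933 , 500.23409513, 248.20229568]), 'tcp_rot': array([-3.14043552e+00, -1.34052853e-04,  2.83479631e+00]), 'contact_force': array([-0.38791279, -0.14760375,  1.00444359]), 'moment': array([ 0.0206143 ,  0.01765233, -0.02761298]), 'grip_width': 91.65889055174911}
```

View pics/scene0.png

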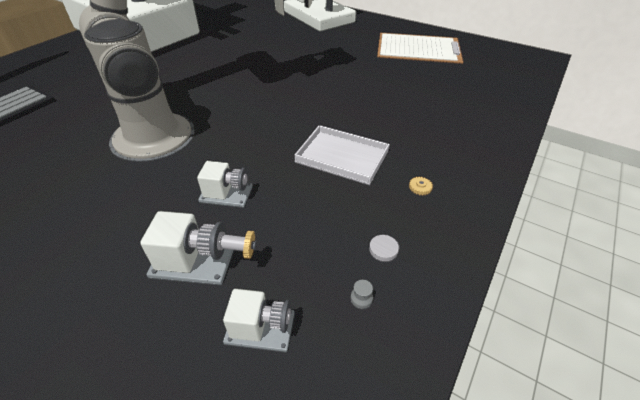

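View pics/top0.png

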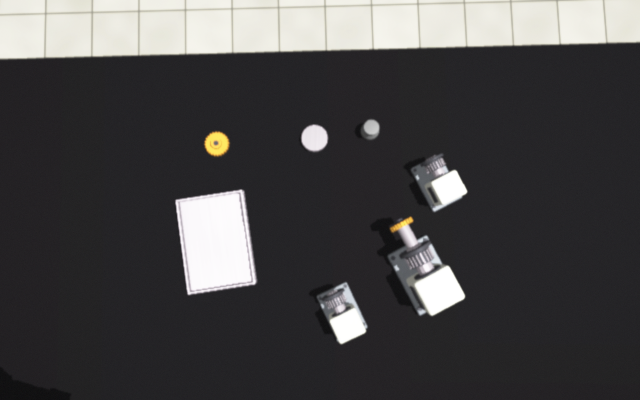

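View pics/wrist0.png

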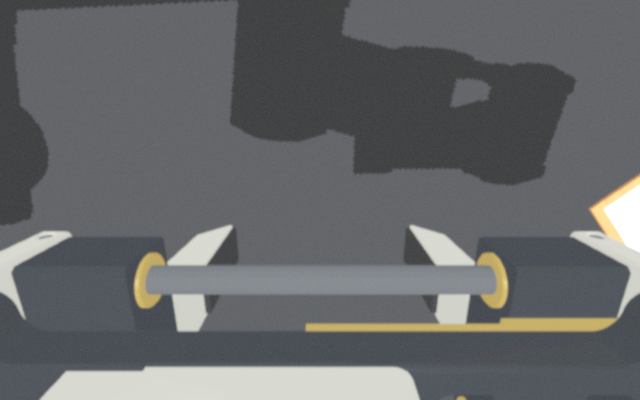

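The scene shows the big spindle (gear at scene (250,243), top (402,224)), the tray (top (216,242)) and two smaller, empty spindles. Next I'll enlarge the crops.

```bash
python3 - <<'E'
from h import *
crop('top0',370,200,480,325,6,'c1'); crop('scene0',130,190,280,290,5,'c2'); crop('top0',165,180,270,300,5,'c3'); 
E
```

```text
(no output)
```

View pics/c1.png

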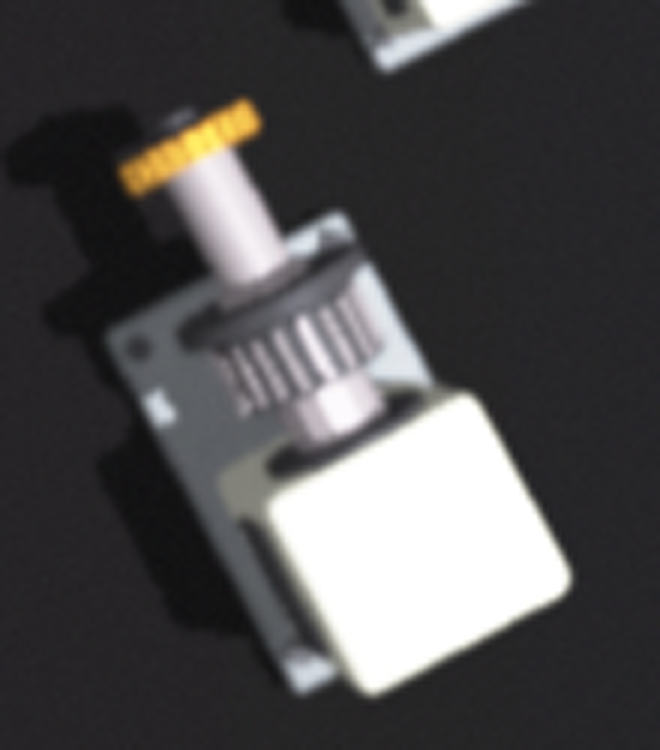

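View pics/c2.png

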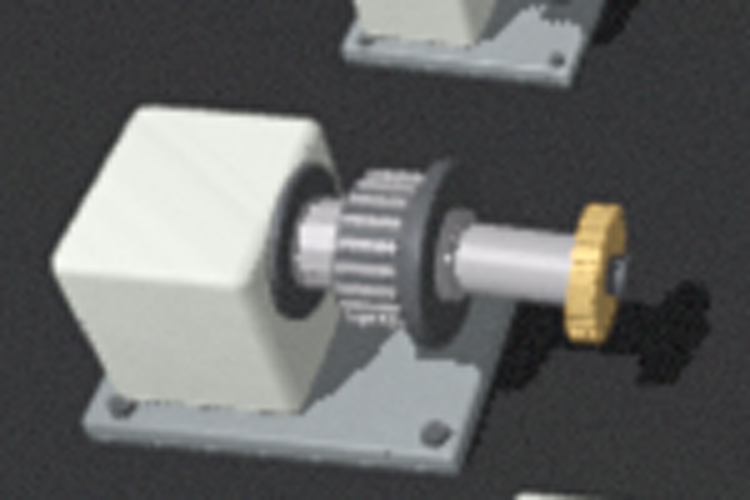

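View pics/c3.png

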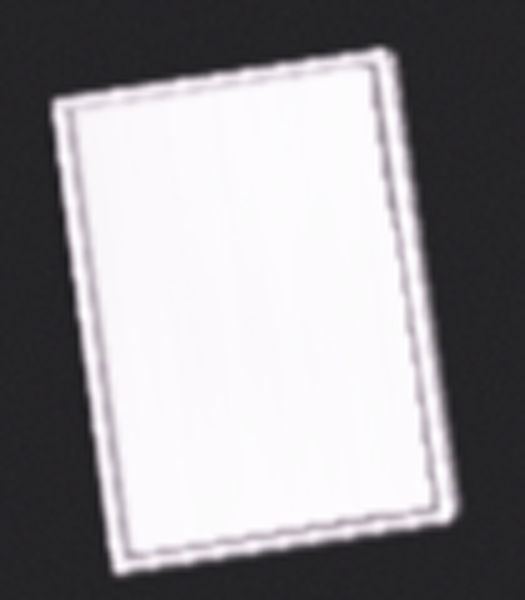

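```bash
python3 - <<'E'
from h import *
t=load('top0'); s=load('scene0')
f=lambda p,x0,y0,k:(x0+(p[0]+.5)/k-.5,y0+(p[1]+.5)/k-.5)
def T(p): return f(p,370,200,6)
def S(p): return f(p,130,190,5)
C=[onz(t,*T(p),102)[:2] for p in [(264,497),(476,388),(576,581),(366,700)]]
C=np.array(C);print('housing',C.round(1).tolist(),[np.linalg.norm(C[i]-C[i-1]).round(1) for i in range(4)],C.mean(0))
e1=(C[0]+C[1]-C[2]-C[3]);e2=C[0]-C[1]; print(np.degrees(np.arctan2(e1[1],e1[0])),np.degrees(np.arctan2(e2[1],e2[0]))-90, np.degrees(np.arctan2(*( e2[::-1]))))
hc=C.mean(0)
a=onz(t,*T((120,183)),75);b=onz(t,*T((262,112)),75)
print('gear ends',a,b,np.linalg.norm(a-b),(a+b)/2)
print('tri gear',tri([(t,*T((191,148))),(s,*S((596,274)))]))
fl=[onz(t,*T(p),75) for p in [(187,335),(362,258)]]
print('flange',fl,np.linalg.norm(fl[0]-fl[1]),sum(fl)/2)
g=(a+b)[:2]/2; d=g-hc; print('axis hc->gear',np.degrees(np.arctan2(d[1],d[0])),np.linalg.norm(d),'expect 150')
def T3(p): return f(p,165,180,5)
Q=np.array([onz(t,*T3(p),24)[:2] for p in [(52,100),(390,46),(460,521),(116,574)]])
print('tray',Q.round(1).tolist(),[np.linalg.norm(Q[i]-Q[i-1]).round(1) for i in range(4)],Q.mean(0))
d=Q[0]+Q[1]-Q[2]-Q[3];print(np.degrees(np.arctan2(d[1],d[0])))
E
```

```text
housing [[413.3, -212.8], [447.8, -286.1], [382.5, -316.6], [345.0, -244.1]] [np.float64(75.1), np.float64(81.0), np.float64(72.1), np.float64(81.6)] [ 397.13904751 -264.89562336]
24.813747698762967 25.182469683830703 115.1824696838307
gear ends [ 520.32725218 -172.82514208   75.        ] [ 543.84869637 -223.72295124   75.        ] 56.070003696314124 [ 532.08797427 -198.27404666   75.        ]
tri gear [ 532.33437619 -198.92866026   69.78705385]
flange [array([ 466.73285357, -194.14021291,   75.        ]), array([ 491.81511015, -256.51299247,   75.        ])] 67.22710186950373 [ 479.27398186 -225.32660269   75.        ]
axis hc->gear 26.274628786442758 150.49799771348947 expect 150
tray [[601.5, 295.5], [621.7, 144.2], [410.5, 116.4], [391.6, 268.0]] [np.float64(211.7), np.float64(152.6), np.float64(213.0), np.float64(152.8)] [506.31870961 206.0013795 ]
7.488216249800812
```

```bash
cat >> h.py <<'E'
from scipy.spatial.transform import Rotation as Ro
def pose():
    o=get_obs(); return np.array(o['tool_pos']), Ro.from_euler('xyz',o['tcp_rot'])
def plan(p0,R0,p1,R1,n,polar=False):
    rv=(R0.inv()*R1).as_rotvec()/n
    P=[]
    for i in range(n+1):
        s=i/n
        if polar:
            r=np.hypot(*p0[:2])*(1-s)+np.hypot(*p1[:2])*s
            a=np.arctan2(p0[1],p0[0])*(1-s)+np.arctan2(p1[1],p1[0])*s
            P.append([r*np.cos(a),r*np.sin(a),p0[2]*(1-s)+p1[2]*s])
        else: P.append(np.array(p0)*(1-s)+np.array(p1)*s)
    P=np.array(P);R=R0;X=[];D=[]
    for i in range(n):
        X.append((R.inv().apply(P[i+1]-P[i])/60).round(3).tolist()); D.append((np.degrees(rv)/8).round(3).tolist()); R=R*Ro.from_rotvec(rv)
    for k in range(0,n,8): print('xyz',X[k:k+8],'\ndr',D[k:k+8])
    return R
def down(yaw): return Ro.from_euler('xyz',[np.pi,0,np.radians(yaw)])
E
python3 - <<'E'
from h import *
p,R=pose(); d=np.array([np.cos(np.radians(25.5)),np.sin(np.radians(25.5))]); m=np.array([397.1,-264.9])+100*d
print(m)
R1=down(25.5); rv=(R.inv()*R1).as_rotvec(); print(np.degrees(rv))
plan(p,R,[*(m+10*d),175],R1,18,True)
E
```

```text
[ 487.35852843 -221.84889032]
[-4.04447553e-02  7.55961059e-02  1.36921850e+02]
xyz [[-0.815, -0.022, 0.068], [-0.817, 0.01, 0.068], [-0.817, 0.043, 0.068], [-0.816, 0.075, 0.068], [-0.814, 0.108, 0.068], [-0.811, 0.14, 0.068], [-0.806, 0.172, 0.068], [-0.8, 0.204, 0.068]] 
dr [[-0.0, 0.001, 0.951], [-0.0, 0.001, 0.951], [-0.0, 0.001, 0.951], [-0.0, 0.001, 0.951], [-0.0, 0.001, 0.951], [-0.0, 0.001, 0.951], [-0.0, 0.001, 0.951], [-0.0, 0.001, 0.951]]
xyz [[-0.793, 0.236, 0.068], [-0.784, 0.268, 0.068], [-0.775, 0.299, 0.068], [-0.763, 0.33, 0.068], [-0.751, 0.361, 0.068], [-0.738, 0.391, 0.068], [-0.723, 0.42, 0.068], [-0.707, 0.45, 0.068]] 
dr [[-0.0, 0.001, 0.951], [-0.0, 0.001, 0.951], [-0.0, 0.001, 0.951], [-0.0, 0.001, 0.951], [-0.0, 0.001, 0.951], [-0.0, 0.001, 0.951], [-0.0, 0.001, 0.951], [-0.0, 0.001, 0.951]]
xyz [[-0.69, 0.478, 0.068], [-0.672, 0.506, 0.068]] 
dr [[-0.0, 0.001, 0.951], [-0.0, 0.001, 0.951]]
```

Request:
carry_out(xyz=[[-0.815, -0.02, 0.03], [-0.815, 0.01, 0.03], [-0.815, 0.04, 0.03], [-0.815, 0.075, 0.03], [-0.815, 0.11, 0.03], [-0.81, 0.14, 0.03], [-0.805, 0.17, 0.03], [-0.8, 0.205, 0.03]], dr=[[0, 0, 0.95], [0, 0, 0.95], [0, 0, 0.95], [0, 0, 0.95], [0, 0, 0.95], [0, 0, 0.95], [0, 0, 0.95], [0, 0, 0.95]])

```text
time: 1.15
tool_pos: [463.1, 263.2, 233.9]
tcp_rot: [-3.141, -0.0, 1.769]
contact_force: [0.4, 0.2, -0.3]
grip_width: 91.8
```

Request:
carry_out(xyz=[[-0.79, 0.235, 0.03], [-0.785, 0.27, 0.03], [-0.775, 0.3, 0.03], [-0.765, 0.33, 0.03], [-0.75, 0.36, 0.03], [-0.74, 0.39, 0.03], [-0.72, 0.42, 0.03], [-0.7, 0.45, 0.03]], dr=[[0, 0, 0.95], [0, 0, 0.95], [0, 0, 0.95], [0, 0, 0.95], [0, 0, 0.95], [0, 0, 0.95], [0, 0, 0.95], [0, 0, 0.95]])

```text
time: 2.15
tool_pos: [526.7, -121.8, 219.5]
tcp_rot: [-3.141, 0.0, 0.708]
contact_force: [0.5, 0.5, -0.3]
grip_width: 91.9
```

Request:
carry_out(xyz=[[-0.69, 0.48, 0.2], [-0.5, 0.3, 0.2], [0, 0, 0], [0, 0, 0]], dr=[[0, 0, 0.95], [0, 0, 0.95], [0, 0, 0], [0, 0, 0]])

```text
time: 2.65
tool_pos: [499.4, -200.2, 196.0]
tcp_rot: [-3.141, -0.0, 0.448]
contact_force: [-0.4, 1.1, 0.5]
grip_width: 91.8
```

```bash
python3 - <<'E'
from h import *
snap('wrist','w1'); p,R=pose(); print(p,R.as_euler('xyz',degrees=True),get_obs()['joint_positions'],get_obs()['contact_force'],get_obs()['time'])
E
```

```text
[ 499.63036882 -199.81754433  196.14485871] [ 1.79999788e+02 -3.19767439e-02  2.57244097e+01] [-5.23162767e-01  4.12962957e-01  1.56893395e+00  5.00743857e-04
  1.15937823e+00  5.98457734e-01] [ 0.41279175  0.6521435  -0.37069375] 2.7
```

View pics/w1.png

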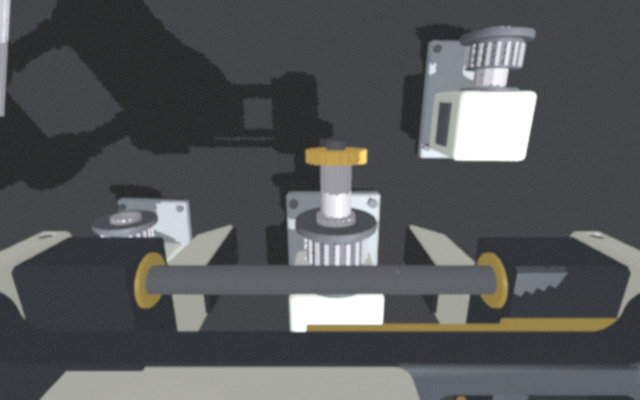

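```bash
python3 - <<'E'
from h import *
crop('w1',280,130,395,270,5,'c4')
E
```

```text
(no output)
```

View pics/c4.png

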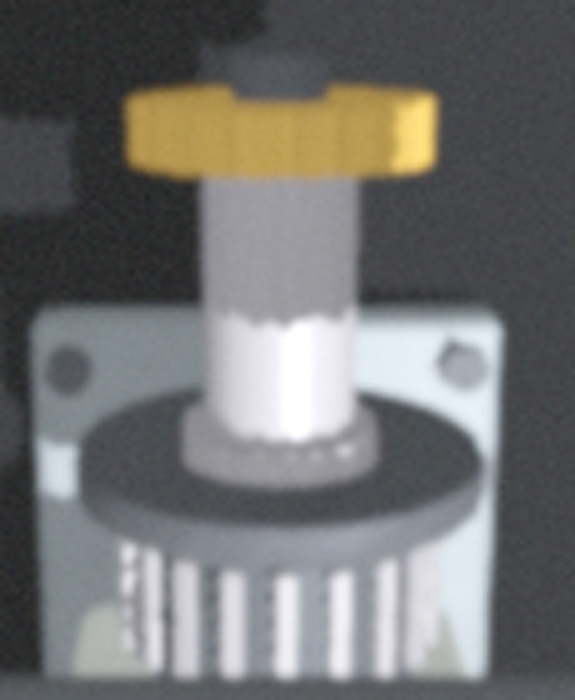

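```bash
python3 - <<'E'
from h import *
w=load('w1'); t=load('top0'); s=load('scene0')
f=lambda p,x0,y0,k:(x0+(p[0]+.5)/k-.5,y0+(p[1]+.5)/k-.5)
W=lambda p:f(p,280,130,5)
for n,p,z in [('arb near gear',(280.5,185),75),('arb near mouth',(283.5,400),75),('gearL',(126,135),75),('gearR',(438,135),75),('flL',(80,470),75),('flR',(483,470),75),('footL',(32,312),14),('footR',(503,310),14),('flange bottom ctr',(281.5,523),111),('geartop front',(282,90),100),('geartop rear',(282,178),100)]:
    print(n,onz(w,*W(p),z).round(1))
print(tri([(w,*W((282.5,135))),(t,*f((191,148),370,200,6)),(s,*f((596,274),130,190,5))]))
E
```

```text
arb near gear [ 524.8 -201.8   75. ]
arb near mouth [ 491.1 -219.3   75. ]
gearL [ 521.3 -175.1   75. ]
gearR [ 543.7 -221.5   75. ]
flL [ 463.9 -192.8   75. ]
flR [ 494.6 -256.7   75. ]
footL [ 467.6 -174.9   14. ]
footR [ 511.2 -264.3   14. ]
flange bottom ctr [ 483.8 -220.6  111. ]
geartop front [ 541.8 -192.3  100. ]
geartop rear [ 530.  -198.2  100. ]
[ 532.13971764 -198.94513873   69.75884235]
```

```bash
cat >> h.py <<'E'
YA=26.1; dv=np.array([np.cos(np.radians(YA)),np.sin(np.radians(YA))]); nv=np.array([-dv[1],dv[0]])
def sn():
    p,R=pose(); o=get_obs(); print('s %.1f n %.1f z %.1f'%(p[:2]@dv,p[:2]@nv,p[2]),R.as_euler('xyz',degrees=True).round(2),'F along',(o['contact_force'][:2]@dv).round(1),o['contact_force'].round(1),'w',round(o['grip_width'],1),'t',o['time'])
E
python3 - <<'E'
from h import *
p,R=pose(); sn()
g=364*dv-412.5*nv
print((R.inv()*down(26.1)).as_rotvec(degrees=True)/8)
plan(p,R,[*g,196],down(26.1),2); plan([*g,196],down(26.1),[*g,78],down(26.1),4)
E
```

```text
s 360.8 n -399.2 z 196.1 [ 1.800e+02 -3.000e-02  2.572e+01] F along 0.7 [ 0.4  0.7 -0.4] w 91.6 t 2.7
[ 3.95709299e-05 -3.99699191e-03 -4.69487932e-02]
xyz [[0.028, 0.11, 0.001], [0.027, 0.11, 0.001]] 
dr [[0.0, -0.002, -0.023], [0.0, -0.002, -0.023]]
xyz [[-0.0, -0.0, 0.492], [-0.0, -0.0, 0.492], [-0.0, -0.0, 0.492], [-0.0, -0.0, 0.492]] 
dr [[0.0, 0.0, 0.0], [0.0, 0.0, 0.0], [0.0, 0.0, 0.0], [0.0, 0.0, 0.0]]
```

Request:
carry_out(xyz=[[0.03, 0.11, 0], [0.03, 0.11, 0], [0, 0, 0.3], [0, 0, 0.3], [0, 0, 0.3], [0, 0, 0], [0, 0, 0]], dr=[[0, 0, -0.025], [0, 0, -0.025], [0, 0, 0], [0, 0, 0], [0, 0, 0], [0, 0, 0], [0, 0, 0]], gripper=0)

```text
time: 3.58
tool_pos: [508.8, -211.1, 142.6]
tcp_rot: [3.141, -0.001, 0.455]
contact_force: [-0.1, -0.8, 0.3]
grip_width: 45.7
```

```bash
python3 - <<'E'
from h import *
snap('wrist','w2'); sn()
E
```

```text
s 364.0 n -413.4 z 142.8 [ 1.7993e+02 -5.0000e-02  2.6040e+01] F along -0.5 [-0.8  0.5  0.2] w 46.1 t 3.625
```

View pics/w2.png

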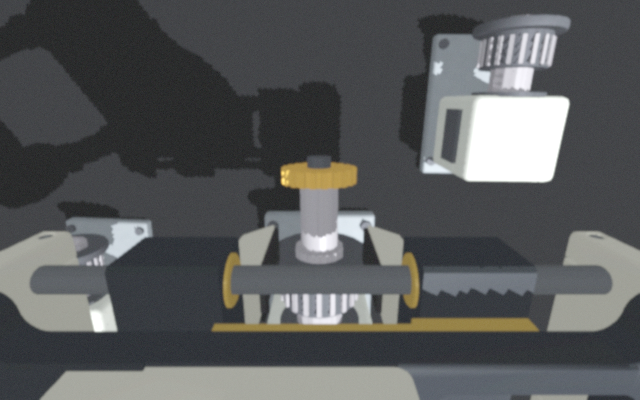

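```bash
python3 - <<'E'
from h import *
crop('w2',260,140,380,260,5,'c5')
w=load('w2'); P=np.array(w['pose']); print('cam n',P[:2,3]@nv,'s',P[:2,3]@dv)
E
```

```text
cam n -413.20031759329197 s 439.20654915220695
```

View pics/c5.png

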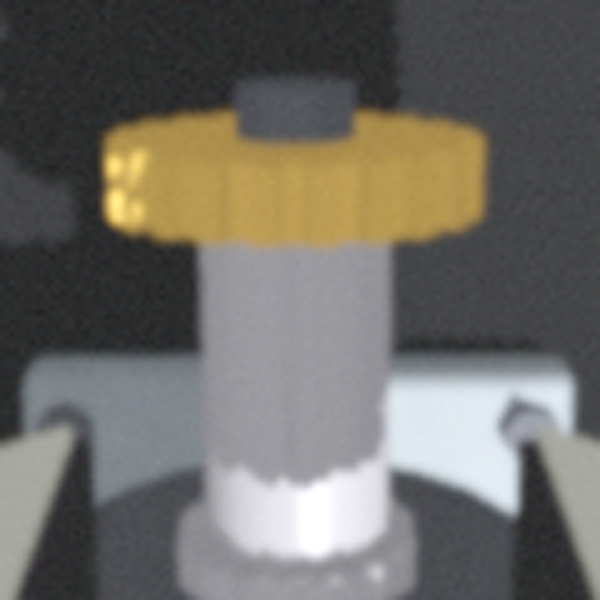

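```bash
python3 - <<'E'
from h import *
w=load('w2')
W=lambda p:(260+(p[0]+.5)/5-.5,140+(p[1]+.5)/5-.5)
for n,p,z in [('gear c',(295,185),75),('arb g',(295.5,260),75),('arb m',(298.5,500),75),('nose ring',(296.5,570),75),('foot',(300,360),14),('gear top rear',(296,243),100),('gear top front',(296,142),100)]:
    q=onz(w,*W(p),z)[:2]; print(n,'s %.1f n %.2f'%(q@dv,q@nv))
E
```

```text
gear c s 390.5 n -412.09
arb g s 380.1 n -412.14
arb m s 344.7 n -412.49
nose ring s 333.7 n -412.19
foot s 343.7 n -412.59
gear top rear s 389.4 n -412.33
gear top front s 401.6 n -412.35
```

Request:
carry_out(xyz=[[0, -0.018, 0.3], [0, 0, 0.3], [0, 0, 0.3], [0, 0, 0.18], [0, 0, 0], [0, 0, 0]], dr=[[0, 0, 0], [0, 0, 0], [0, 0, 0], [0, 0, 0], [0, 0, 0], [0, 0, 0]])

```text
time: 4.38
tool_pos: [508.2, -210.2, 77.9]
tcp_rot: [3.14, -0.001, 0.454]
contact_force: [0.8, 0.3, 0.1]
grip_width: 45.8
```

```bash
python3 - <<'E'
from h import *
sn()
E
```

```text
s 363.9 n -412.3 z 77.9 [ 1.7994e+02 -5.0000e-02  2.6030e+01] F along 0.9 [0.8 0.3 0.1] w 45.8 t 4.375
```

Request:
carry_out(xyz=[[-0.1, 0, 0], [-0.1, 0, 0], [-0.1, 0, 0], [0, 0, 0], [0, 0, 0]], dr=[[0, 0, 0], [0, 0, 0], [0, 0, 0], [0, 0, 0], [0, 0, 0]])

```text
time: 5.0
tool_pos: [491.9, -217.7, 77.4]
tcp_rot: [3.141, -0.001, 0.454]
contact_force: [3.1, 2.5, 2.1]
grip_width: 46.0
```

Request:
carry_out(xyz=[[-0.05, 0, 0], [-0.05, 0, 0], [0, 0, 0]], dr=[[0, 0, 0], [0, 0, 0], [0, 0, 0]])

```text
time: 5.38
tool_pos: [486.3, -220.5, 77.3]
tcp_rot: [3.141, -0.001, 0.454]
contact_force: [3.6, 3.4, 2.7]
grip_width: 45.6
```

```bash
python3 - <<'E'
from h import *
sn()
E
```

```text
s 339.7 n -412.0 z 77.3 [ 1.7997e+02 -4.0000e-02  2.6020e+01] F along 4.7 [3.6 3.4 2.7] w 45.6 t 5.375
```

Request:
carry_out(xyz=[[-0.04, 0, 0], [-0.04, 0, 0], [0, 0, 0]], dr=[[0, 0, 0], [0, 0, 0], [0, 0, 0]])

```text
time: 5.75
tool_pos: [482.3, -222.5, 77.4]
tcp_rot: [3.141, -0.001, 0.454]
contact_force: [4.8, 4.0, 1.9]
grip_width: 45.9
```

Request:
carry_out(xyz=[[-0.03, 0, 0], [0, 0, 0]], dr=[[0, 0, 0], [0, 0, 0]])

```text
time: 6.0
tool_pos: [481.4, -222.9, 77.4]
tcp_rot: [3.141, -0.002, 0.454]
contact_force: [8.3, 6.5, 1.7]
grip_width: 45.9
```

```bash
python3 - <<'E'
from h import *
sn()
E
```

```text
s 334.2 n -412.0 z 77.4 [ 1.7994e+02 -1.4000e-01  2.6030e+01] F along 10.3 [8.3 6.5 1.7] w 45.9 t 6.0
```

Request:
carry_out(xyz=[[-0.02, 0, 0], [0, 0, 0], [0.15, 0, 0], [0.2, 0, 0], [0.22, 0, 0], [0, 0, 0], [0, 0, 0]], dr=[[0, 0, 0], [0, 0, 0], [0, 0, 0], [0, 0, 0], [0, 0, 0], [0, 0, 0], [0, 0, 0]])

```text
time: 6.88
tool_pos: [509.5, -208.8, 76.8]
tcp_rot: [-3.141, 0.001, 0.454]
contact_force: [0.6, -0.3, -0.2]
grip_width: 46.0
```

```bash
python3 - <<'E'
from h import *
sn(); c=snap('scene','s3'); snap('wrist','w3'); crop('s3',130,190,280,290,5,'c6'); crop('w3',220,130,420,280,4,'c7')
E
```

```text
s 365.7 n -411.7 z 76.8 [-1.7996e+02  3.0000e-02  2.6030e+01] F along 0.4 [ 0.6 -0.3 -0.2] w 46.0 t 6.875
```

View pics/c6.png

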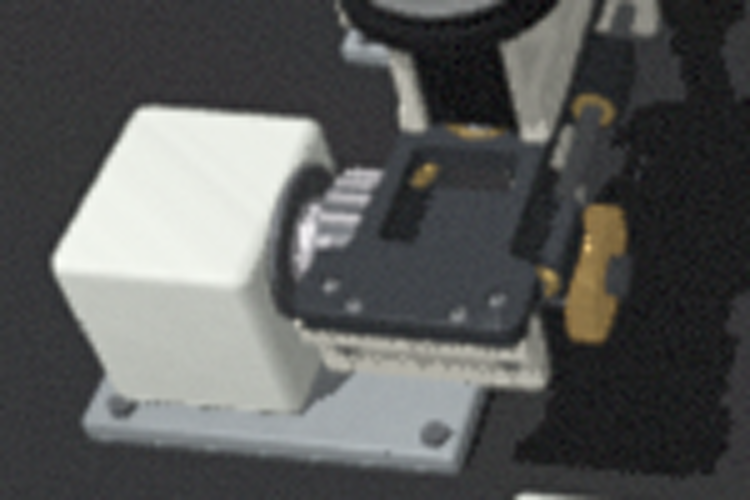

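View pics/c7.png

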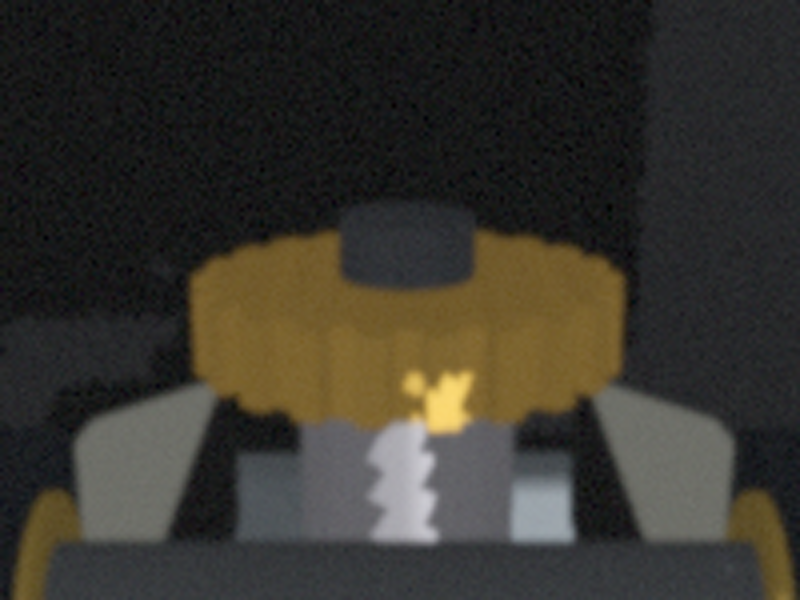

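Request:
carry_out(xyz=[[0, 0, -0.02], [0, 0, 0], [0, 0, 0], [0, 0, 0], [0, 0, 0], [0, 0, 0]], dr=[[0, 0, 0], [0, 0, 0], [0, 0, 0], [0, 0, 0], [0, 0, 0], [0, 0, 0]], gripper=-1)

```text
time: 7.72
tool_pos: [509.9, -209.0, 78.4]
tcp_rot: [3.141, -0.0, 0.454]
contact_force: [-0.6, -0.9, 0.8]
grip_width: 24.9
```

```bash
python3 - <<'E'
from h import *
sn(); print(get_obs()['moment'])
E
```

```text
s 365.9 n -412.0 z 78.4 [ 1.7998e+02 -1.0000e-02  2.6020e+01] F along -0.9 [-0.6 -0.9  0.8] w 24.9 t 7.725
[-0.32732358  0.25572773  0.07014868]
```

Request:
carry_out(xyz=[[0.05, 0, 0], [0.05, 0, 0], [0, 0, 0]], dr=[[0, 0, 0], [0, 0, 0], [0, 0, 0]])

```text
time: 8.1
tool_pos: [515.6, -205.8, 78.1]
tcp_rot: [-3.141, -0.0, 0.454]
contact_force: [-1.1, -0.0, -0.6]
grip_width: 25.2
```

```bash
python3 - <<'E'
from h import *
sn(); print(get_obs()['moment'])
E
```

```text
s 372.5 n -411.6 z 78.1 [-1.7997e+02 -3.0000e-02  2.6030e+01] F along -1.0 [-1.1 -0.  -0.6] w 25.2 t 8.1
[-0.07124682  0.19925161  0.00831224]
```

Request:
carry_out(xyz=[[0.1, 0, 0], [0.1, 0, 0], [0.1, 0, 0], [0.1, 0, 0], [0, 0, 0]], dr=[[0, 0, 0], [0, 0, 0], [0, 0, 0], [0, 0, 0], [0, 0, 0]])

```text
time: 8.72
tool_pos: [537.3, -195.4, 78.2]
tcp_rot: [3.142, -0.0, 0.455]
contact_force: [0.7, -0.2, -2.0]
grip_width: 25.4
```

```bash
python3 - <<'E'
from h import *
sn(); print(get_obs()['moment']); snap('scene','s4'); crop('s4',130,170,300,290,4,'c8')
E
```

```text
s 396.5 n -411.9 z 78.2 [ 1.800e+02 -1.000e-02  2.605e+01] F along 0.6 [ 0.7 -0.2 -2. ] w 25.4 t 8.725
[-0.04941267  0.1016501  -0.01402844]
```

View pics/c8.png

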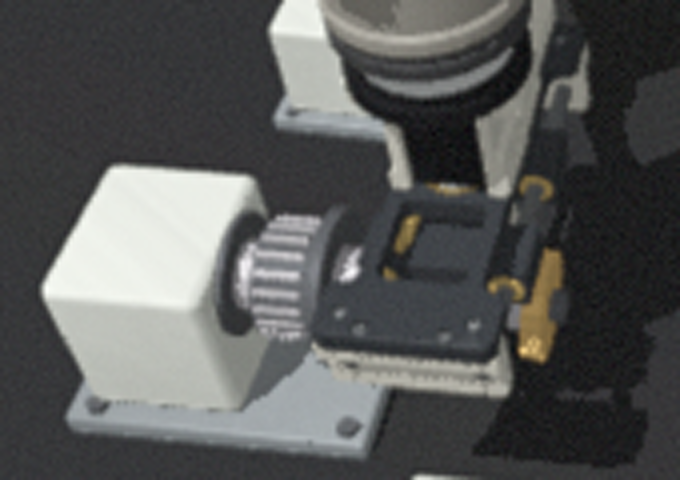

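Request:
carry_out(xyz=[[0.1, 0, 0], [0.1, 0, 0], [0.1, 0, 0], [0.1, 0, 0], [0.15, 0, 0], [0.15, 0, 0], [0.15, 0, 0], [0, 0, 0]], dr=[[0, 0, 0], [0, 0, 0], [0, 0, 0], [0, 0, 0], [0, 0, 0], [0, 0, 0], [0, 0, 0], [0, 0, 0]])

```text
time: 9.78
tool_pos: [583.2, -172.9, 78.2]
tcp_rot: [3.141, -0.0, 0.455]
contact_force: [-0.6, -1.1, -1.8]
grip_width: 25.0
```

Request:
carry_out(xyz=[[0, 0, -0.3], [0, 0, -0.5], [0, 0, -0.4], [0, 0, 0], [0, 0, 0]], dr=[[0, 0, 0], [0, 0, 0], [0, 0, 0], [0, 0, 0], [0, 0, 0]])

```text
time: 10.4
tool_pos: [582.1, -173.3, 149.9]
tcp_rot: [-3.141, 0.001, 0.454]
contact_force: [-0.3, 0.7, -3.1]
grip_width: 25.0
```

```bash
python3 - <<'E'
from h import *
sn(); print(get_obs()['moment'],get_obs()['joint_positions']); c=snap('scene','s5');snap('wrist','w5'); print(proj(c,pose()[0])); crop('s5',130,100,330,270,4,'c9'); crop('w5',220,130,420,280,4,'c10')
E
```

```text
s 446.5 n -411.7 z 149.9 [-1.7996e+02  3.0000e-02  2.6010e+01] F along 0.1 [-0.3  0.7 -3.1] w 25.0 t 10.4
[-0.13264986  0.20637512 -0.00702797] [-4.15474975e-01  5.79249556e-01  1.42155040e+00  5.73264208e-05
  1.14170027e+00  7.01340871e-01]
[274.43977465 218.09451644]
```

View pics/c9.png

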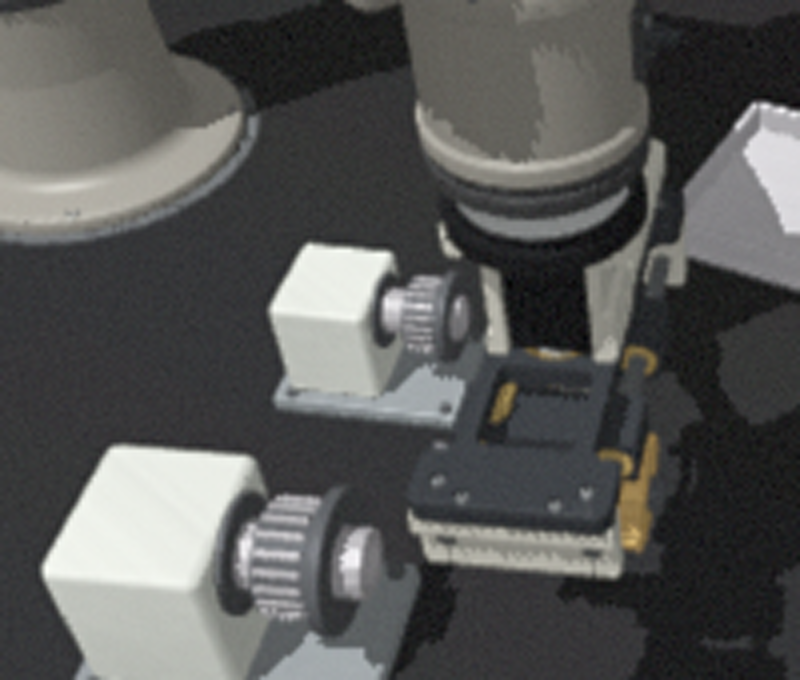

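View pics/c10.png

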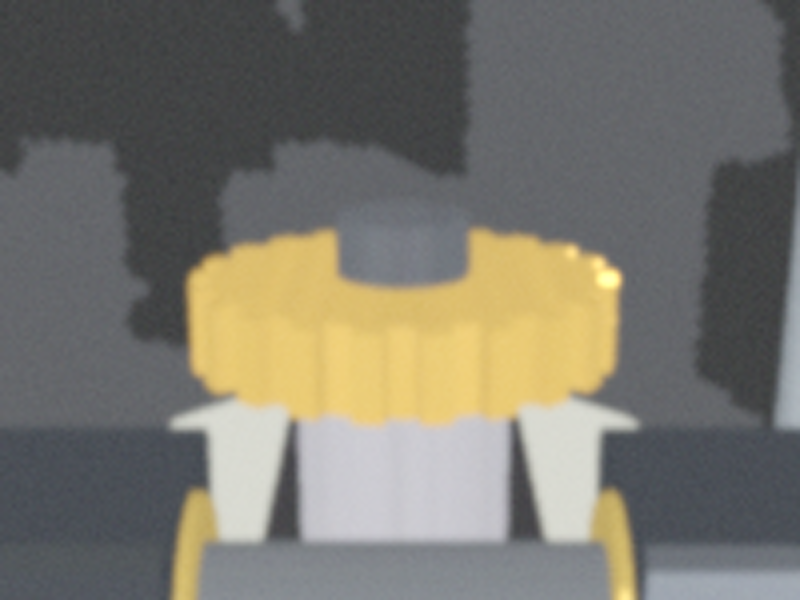

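```bash
python3 - <<'E'
from h import *
p,R=pose()
plan(p,R,[517,207.5,120],down(7.5),12,True)
E
```

```text
xyz [[0.317, -0.471, 0.041], [0.275, -0.493, 0.041], [0.231, -0.51, 0.041], [0.186, -0.524, 0.041], [0.141, -0.534, 0.041], [0.095, -0.54, 0.041], [0.049, -0.543, 0.041], [0.004, -0.541, 0.041]] 
dr [[-0.001, 0.001, 0.193], [-0.001, 0.001, 0.193], [-0.001, 0.001, 0.193], [-0.001, 0.001, 0.193], [-0.001, 0.001, 0.193], [-0.001, 0.001, 0.193], [-0.001, 0.001, 0.193], [-0.001, 0.001, 0.193]]
xyz [[-0.041, -0.535, 0.041], [-0.085, -0.526, 0.041], [-0.128, -0.514, 0.041], [-0.17, -0.497, 0.041]] 
dr [[-0.001, 0.001, 0.193], [-0.001, 0.001, 0.193], [-0.001, 0.001, 0.193], [-0.001, 0.001, 0.193]]
```

Request:
carry_out(xyz=[[0.315, -0.47, 0], [0.275, -0.495, 0], [0.23, -0.51, 0], [0.185, -0.525, 0], [0.14, -0.535, 0.04], [0.095, -0.54, 0.04], [0.05, -0.545, 0.04], [0.005, -0.54, 0.04]], dr=[[0, 0, 0.193], [0, 0, 0.193], [0, 0, 0.193], [0, 0, 0.193], [0, 0, 0.193], [0, 0, 0.193], [0, 0, 0.193], [0, 0, 0.193]])

```text
time: 11.5
tool_pos: [566.3, 91.2, 139.6]
tcp_rot: [-3.141, 0.002, 0.238]
contact_force: [-0.1, -0.6, -2.4]
grip_width: 25.3
```

Request:
carry_out(xyz=[[-0.04, -0.535, 0.04], [-0.085, -0.525, 0.04], [-0.13, -0.515, 0.04], [-0.17, -0.5, 0.04], [0, 0, 0], [0, 0, 0]], dr=[[0, 0, 0.193], [0, 0, 0.193], [0, 0, 0.193], [0, 0, 0.193], [0, 0.59, 0], [0, 0.59, 0]])

```text
time: 12.25
tool_pos: [516.8, 207.9, 130.1]
tcp_rot: [3.141, -0.165, 0.132]
contact_force: [0.1, 0.6, -2.3]
grip_width: 25.6
```

Request:
carry_out(xyz=[[0, 0, 0], [0, 0, 0]], dr=[[0, 0, 0], [0, 0, 0]])

```text
time: 12.5
tool_pos: [517.7, 207.5, 130.9]
tcp_rot: [-3.142, -0.163, 0.131]
contact_force: [-0.1, -0.2, -2.4]
grip_width: 25.3
```

```bash
python3 - <<'E'
from h import *
p,R=pose(); print(p,R.as_matrix().round(3),get_obs()['joint_positions'],get_obs()['contact_force'],get_obs()['grip_width']); snap('scene','s6');snap('wrist','w6'); snap('top','t6')
crop('s6',240,90,440,240,4,'c11')
E
```

```text
[517.65373399 207.45412937 130.91634267] [[ 0.978  0.13   0.161]
 [ 0.128 -0.991  0.021]
 [ 0.163 -0.    -0.987]] [ 0.25447435  0.45127522  1.72878779 -0.02797538  0.79968108  1.71261167] [-0.05476614 -0.1725556  -2.40751791] 25.349062670604127
```

View pics/c11.png

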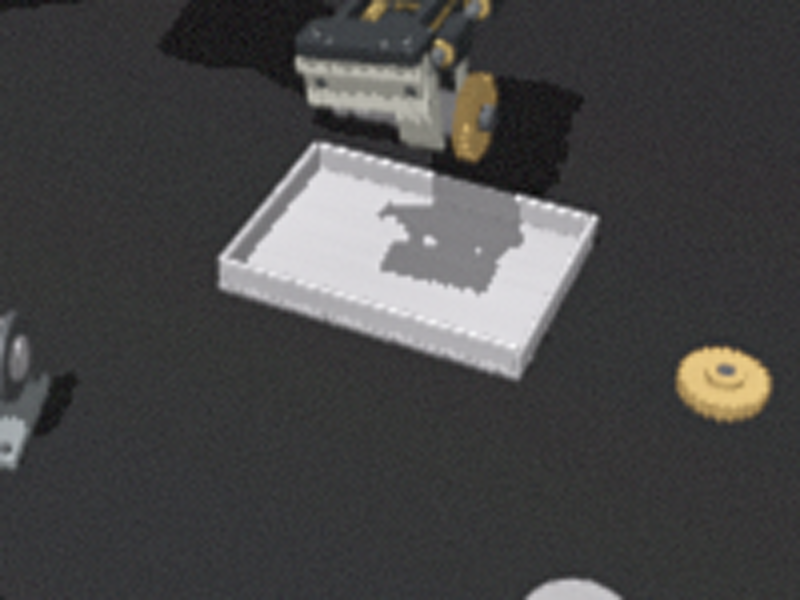

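View pics/w6.png

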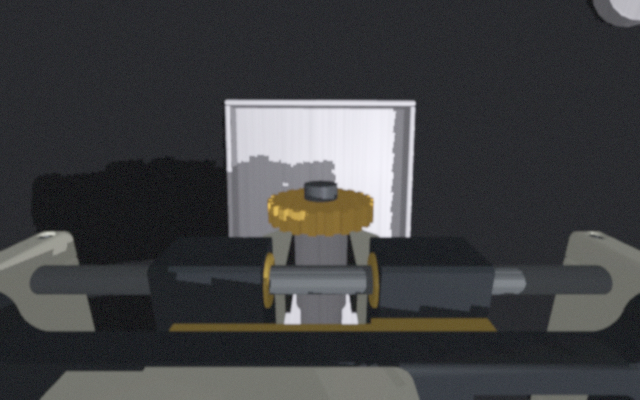

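Request:
carry_out(xyz=[[-0.05, 0, 0.3], [-0.05, 0, 0.3], [-0.05, 0, 0.3], [-0.05, 0, 0.3], [-0.04, 0, 0.24], [-0.01, 0, 0.06], [0, 0, 0], [0, 0, 0]], dr=[[0, 0, 0], [0, 0, 0], [0, 0, 0], [0, 0, 0], [0, 0, 0], [0, 0, 0], [0, 0, 0], [0, 0, 0]])

```text
time: 13.65
tool_pos: [517.9, 207.7, 40.6]
tcp_rot: [-3.141, -0.166, 0.131]
contact_force: [0.0, -1.3, -1.6]
grip_width: 25.1
```

Request:
carry_out(xyz=[[-0.01, 0, 0.05], [-0.005, 0, 0.03], [0, 0, 0]], dr=[[0, 0, 0], [0, 0, 0], [0, 0, 0]])

```text
time: 14.02
tool_pos: [517.2, 207.5, 34.9]
tcp_rot: [-3.142, -0.164, 0.131]
contact_force: [-0.2, 0.5, -2.4]
grip_width: 25.3
```

```bash
python3 - <<'E'
from h import *
p,R=pose(); o=get_obs(); print(p,R.as_matrix()[2].round(3),o['contact_force'],o['moment'],o['grip_width']); snap('scene','s7'); crop('s7',280,110,410,200,6,'c12')
E
```

```text
[517.16302473 207.51521076  34.87672052] [ 0.164 -0.    -0.987] [-0.18218913  0.5438918  -2.43902785] [-0.1212751   0.34649761 -0.00446893] 25.252145621437577
```

View pics/c12.png

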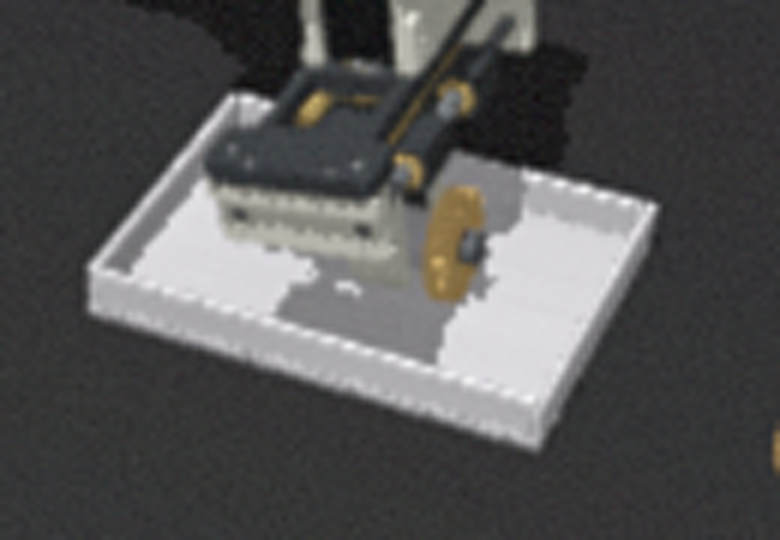

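Request:
carry_out(xyz=[[-0.008, 0, 0.05], [0, 0, 0]], dr=[[0, 0, 0], [0, 0, 0]])

```text
time: 14.32
tool_pos: [517.1, 207.5, 31.7]
tcp_rot: [-3.142, -0.164, 0.131]
contact_force: [-0.7, 0.1, -2.1]
grip_width: 24.9
```

Request:
carry_out(xyz=[[-0.003, 0, 0.02], [0, 0, 0]], dr=[[0, 0, 0], [0, 0, 0]])

```text
time: 14.58
tool_pos: [517.3, 207.5, 30.7]
tcp_rot: [-3.142, -0.165, 0.131]
contact_force: [-0.6, 0.2, -1.8]
grip_width: 25.4
```

Request:
carry_out(xyz=[[-0.003, 0, 0.02], [0, 0, 0]], dr=[[0, 0, 0], [0, 0, 0]])

```text
time: 14.82
tool_pos: [517.4, 207.5, 29.7]
tcp_rot: [-3.141, -0.165, 0.131]
contact_force: [-1.0, 0.0, 1.1]
grip_width: 25.4
```

Request:
carry_out(xyz=[[-0.002, 0, 0.012], [0, 0, 0]], dr=[[0, 0, 0], [0, 0, 0]])

```text
time: 15.08
tool_pos: [517.2, 207.6, 29.3]
tcp_rot: [-3.142, -0.165, 0.131]
contact_force: [-3.9, -0.5, 5.6]
grip_width: 25.5
```

```bash
python3 - <<'E'
from h import *
p,R=pose(); o=get_obs(); print(p,R.as_matrix()[2].round(3),o['contact_force'],o['moment'],o['grip_width'])
E
```

```text
[517.21117227 207.56180969  29.26196332] [ 0.164 -0.    -0.986] [-3.92633723 -0.48597552  5.63878561] [-0.10718389  0.59087432 -0.03149966] 25.46836540432196
```

Request:
carry_out(xyz=[[0, 0, 0], [0, 0, 0], [0, 0, 0], [0, 0, 0]], dr=[[0, 0, 0], [0, 0, 0], [0, 0, 0], [0, 0, 0]], gripper=-0.3)

```text
time: 15.58
tool_pos: [517.4, 207.5, 28.7]
tcp_rot: [-3.142, -0.165, 0.131]
contact_force: [0.8, 0.4, 0.5]
grip_width: 32.3
```

```bash
python3 - <<'E'
from h import *
p,R=pose(); o=get_obs(); print(p,o['contact_force'],o['moment'],o['grip_width']);snap('wrist','w8'); snap('scene','s8'); crop('s8',280,110,410,200,6,'c13')
E
```

```text
[517.40890179 207.543215    28.74585434] [0.76095543 0.44930892 0.4926795 ] [-0.09866201  0.27350803  0.01760981] 32.31889317277199
```

View pics/w8.png

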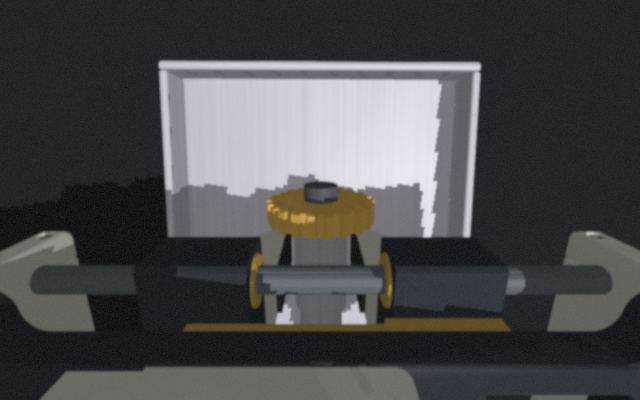

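View pics/c13.png

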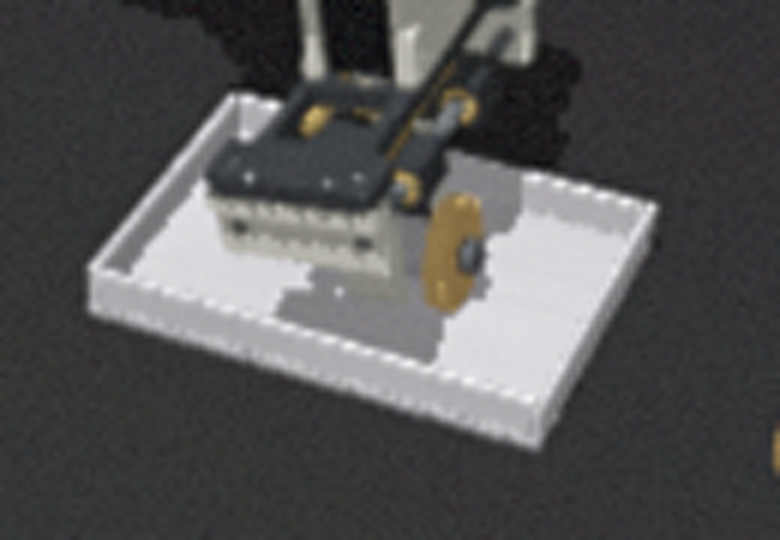

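Request:
carry_out(xyz=[[0, 0, 0], [0, 0, 0], [0, 0, -0.1], [0, 0, -0.3], [0, 0, -0.5], [0, 0, -0.7], [0, 0, -0.7], [0, 0, 0]], dr=[[0, 0, 0], [0, 0, 0], [0, 0, 0], [0, 0, 0], [0, 0, 0], [0, 0, 0], [0, 0, 0], [0, 0, 0]], gripper=0.1)

```text
time: 16.68
tool_pos: [496.3, 205.2, 169.7]
tcp_rot: [-3.14, -0.173, 0.131]
contact_force: [0.2, 0.6, -0.0]
grip_width: 50.6
```

Request:
carry_out(xyz=[[-0.5, 0, -0.5], [-0.5, 0, -0.3], [0, 0, 0], [0, 0, 0]], dr=[[0, 0, 0], [0, 0, 0], [0, 0, 0], [0, 0, 0]])

```text
time: 17.18
tool_pos: [428.7, 195.9, 202.4]
tcp_rot: [-3.141, -0.165, 0.131]
contact_force: [-0.4, -1.1, -0.6]
grip_width: 50.4
```

```bash
python3 - <<'E'
from h import *
p,R=pose(); o=get_obs(); print(p,o['contact_force'],o['grip_width'],o['time']);snap('wrist','w9'); snap('scene','s9'); snap('top','t9'); crop('s9',130,100,450,330,2,'c14'); crop('t9',165,180,270,300,5,'c15')
E
```

```text
[428.74097319 195.89388988 202.41510783] [-0.43435878 -1.08037188 -0.61265728] 50.40437400525597 17.175
```

View pics/w9.png

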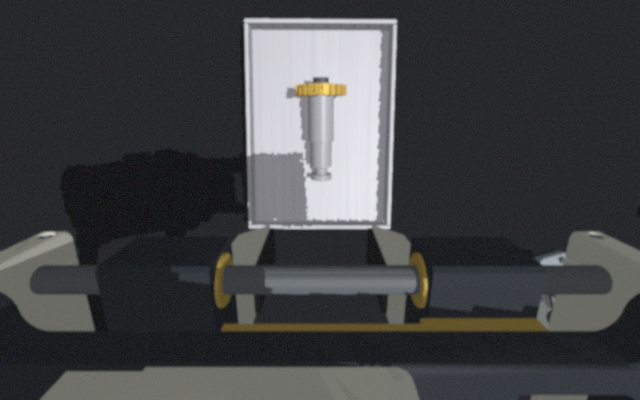

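View pics/c14.png

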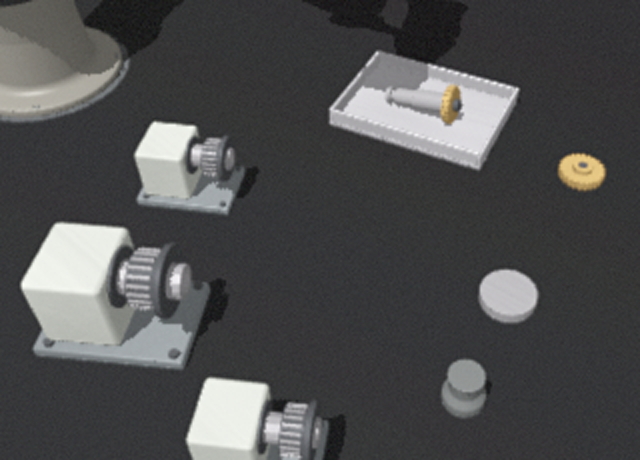

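```bash
python3 - <<'E'
from h import *
from plant import close_job
a=load('w9'); b=snap('wrist','w10'); print('max diff tray',np.abs(cv2.GaussianBlur(a['image'],(5,5),0).astype(int)-cv2.GaussianBlur(b['image'],(5,5),0).astype(int))[20:220,250:390].max())
s0=load('scene0')['image'].astype(int); s1=load('s9')['image'].astype(int)
for n,(x0,y0,x1,y1) in dict(spare=(400,170,440,200),block=(360,230,405,265),loupe=(345,275,380,312)).items(): print(n,np.abs(cv2.blur(s0[y0:y1,x0:x1].astype(np.uint8),(3,3)).astype(int)-cv2.blur(s1[y0:y1,x0:x1].astype(np.uint8),(3,3))).max())
c=load('s9')
print(close_job())
E
```

```text
max diff tray 28
spare 4
block 4
loupe 4
the job is handed in; nothing more can be done
None
```

The job is handed in at about 17 s of the 58 s allowed: the collar is latched back and the arbor with its gear is lying in the tray.

- **Collar:** I pushed the flange back with the fingertips on both sides of the arbor. The force rose from about 4 N to 10 N after roughly 14 mm of travel, which means it reached its stop. In the last scene picture it was still back, with the nose bare. I judged that by eye and did not measure the 8 to 10 mm.
- **Arbor:** I gripped it in the middle and drew it straight out by about 80 mm, with 1 N or less of force along the axis. I carried it to the tray and tilted it tail down, so gear and shank would meet the floor together. I lowered it until it touched (about 8 N) before opening the fingers. The last wrist and scene pictures show it lying in the middle of the tray, clear of the walls, with the gripper well away.
- **Other things:** The spare gear, test block and loupe look the same in the scene pictures from before and after (differences of 4 grey levels or less).

**Checks that disagreed or were not clear:**
- The last two wrist pictures of the tray differed by up to 28 grey levels. I took this to be the arm still settling and did not check it, so I have no separate proof that the arbor was fully still.
- The gear's height from the cameras came out at 70 mm instead of 75 mm. I used the given 75 mm, and the grasp bore that out.
- The fingers read about 25 mm on the 26 mm grip.

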